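# Find the full salt tub by weight

### The arm

A 6-joint arm with a two-finger parallel gripper is mounted at the origin on a cart in front of the work surface, level with it; the furniture and walls round the work are solid. World frame = base frame: x ahead of the robot, y to its left, z up, the work surface at z = 0. Lengths are in m, angles in rad, forces in N, time in s.
With the tool pointing down it reaches from about 0.35 to 0.775 m from the base axis. Payload 7.3 kg.
Tool frame: the origin (TCP) lies at the centre of the arm's flange, where the gripper is bolted on; the fingertips stand 178 mm ahead of it and the grasp point (between the pads) lies 159 mm ahead of it; z points along the fingers, y is the line along which they close (so a half turn about z gives the same grasp; the last joint's range is limited). The gripper opens to 92 mm and grips with 3 to 60 N. Pads are 19 mm wide; open, the fingers measure 130 mm over their backs; the gripper's body (75 mm by 190 mm) begins 47 mm behind the grasp point.
Start: joints at [-1.289, 0.342, 1.524, -0, 1.275, -0.146], TCP at [0.218, -0.478, 0.405] pointing down, gripper open.
Joint ranges: [-2.53, 2.53], [-0.77, 2.02], [0.04, 2.7], [-1, 4.14], [0.28, 2.66], [-3.11, 3.11]. Speed limits (rad/s): [2.57, 2.57, 3.14, 3.14, 3.14, 3.14].

### API

Orientations are given as [roll, pitch, yaw] about the fixed x, y, z axes, in that order (R = Rz(yaw) Ry(pitch) Rx(roll)).
In Python, from cell import robot, camrig, probe_bus gives the robot as it stands (robot), with the cameras (camrig) and the readings (probe_bus).
- The arm moves only by the tool drive_effector, called after "Emit:" by a JSON object that holds its "name" and its "arguments", one argument or row to a line. Schema: {"type":"object","properties":{"motion":{"type":"array","items":{"type":"object","properties":{"trans":{"type":"array","items":{"type":"number"},"minItems":3,"maxItems":3},"turn_vec":{"type":"array","items":{"type":"number"},"minItems":3,"maxItems":3}},"additionalProperties":false},"minItems":1,"maxItems":8},"jaw":{"type":"number"},"grip_n":{"type":"number"},"only":{"type":"string"},"quiet":{"type":"boolean"},"lines":{"type":"string"}},"required":["motion"],"additionalProperties":false}. motion is a list of rows, 1 to 8 of them, each an object with the fields trans (a list: dx, dy, dz in cm), turn_vec (a list: a rotation vector rx, ry, rz in units of 0.05 rad); a field left out counts as zero; each row shifts and turns the commanded pose from where the row before left it, along the tool's axes as they then stand; what a row does not reach is not made up. A row lasts 1/12 s, in which the tool goes at most 0.0417 m and 0.125 rad, less where a joint would pass 70% of its speed; a pose out of reach is approached as far as the arm can. jaw is the finger opening in m, set as the call begins (left out keeps the last). The fingers move at their own pace and stop on an object; grip_n is the grip in N (left out, the last holds). Time passes only in rows, so rows that do not move let the fingers close. The tool returns the time, the measured TCP pose, the force, the opening and the grip force at its end. only (a regular expression) keeps the lines of the reply that match it, lines (a string "A,B") keeps lines A to B, and quiet returns only ok. Input that does not fit is refused with a message, and nothing moves.
- probe_bus.observe(): the state, without advancing time (a new reading comes with each control period).
- camrig.read_camera(name): name is "side" or "top"; returns a dict with "image" (420x560x3 uint8, red, green, blue), "fx", "fy", "cx", "cy" (pixels), "k1" (the pictures are not rectified: a ray, as slopes to the right and down, at radius r is drawn at 1 + k1 r^2 times it, then the intrinsics apply), "pose" (4x4, takes a point from camera to world coordinates). Camera axes: x right, y down, z forward; pixel columns grow to the right and rows downward; lengths in m; the calibration is good to about 2 mm. A picture is of the moment at which its call begins. There is no depth.
- robot.hand_in(): hands the job in; it is judged then, once.
The state is a dict: "time": time; "qpos": joint angles; "qvel": joint speeds; "joint_efforts": joint torques, N m; "tool_pos": TCP position; "tool_rot": TCP orientation; "contact_force": force on the tool from outside, world axes, zero at the start; "torque": the same for the moment, N m; "opening": finger opening in m; "grip_force": force on a finger pad.
Only numpy, scipy, OpenCV 4.12 (cv2) and the standard library are available. Lean on these libraries where they do the work, as an engineer would, in place of code of your own. Each camera call takes 0.05 s, during which the arm holds its last target. There are 200 camera calls.

### The job

Three identical closed salt tubs stand in the wooden caddy and only one is still full. Fold the caddy's handle all the way down to the front into its wire catches so that you can get at the tubs, then feel how heavy each tub is: stand the two lighter ones upright on the empty steel tray for refilling, and finish while holding the heaviest one up in the gripper, upright and still, its underside about 20 cm above the worktop (do not put it down at the end). Leave the handle folded, never tip a tub over, and do not shift the other things on the worktop.

Things in the scene. Friction and masses are not known exactly. Their poses are not given: they have to be found in the camera images.
- caddy: light-wood caddy, fixed, 78 mm (x) by 230 mm (y). Origin: centre of its underside; its front faces its own -x, toward the robot; yaw varies. Three cells in a row along y, centres at y = -74, 0, +74 mm, 66 mm (x) by 69 mm (y); cell floor 6 mm above the worktop (tub tops at 98 mm), long walls 42 mm high, dividers 34 mm; end cheeks at y = +-112 mm rise to 96 mm.
- catches (a point): midpoint between the two steel wire catches, where the bar's middle lies when folded: caddy x = -90, y = 0, z = 76 mm. The catches stand at y = +-85 mm, reach out to x = -103 mm and up to z = 86 mm.
- handle (a joint): hinge of the bail handle, rad: 0 = folded down level to the front, bar in the catches (end stop); 1.57 = bar straight above the tubs, in the gripper's way; starts at 1.25 to 1.75. Axis along the caddy's y at x = 0, z = 76 mm. The pivots rub (0.2 N m): it stays where it is left and must be pushed all the way down (about 2 N at the bar).
- handle_bar (a point): middle of the handle's round wooden bar, 13 mm thick and 208 mm long, parallel to the caddy's y, 90 mm from the hinge axis. It lies at caddy x = -90 mm * cos(joint), z = 76 mm + 90 mm * sin(joint).
- tub_a: one of three identical closed salt tubs: opaque pink plastic, round, 55 mm across, 92 mm tall, the top 20 mm a fixed cap. Origin: centre of its underside, z up. Starts upright in one of the caddy's cells; which cell varies, and the weight cannot be seen. The full tub weighs 0.35 to 0.37 kg, the other two 0.10 to 0.21 kg.
- tub_b: one of three identical closed salt tubs: opaque pink plastic, round, 55 mm across, 92 mm tall, the top 20 mm a fixed cap. Origin: centre of its underside, z up. Starts upright in one of the caddy's cells; which cell varies, and the weight cannot be seen. The full tub weighs 0.35 to 0.37 kg, the other two 0.10 to 0.21 kg.
- tub_c: one of three identical closed salt tubs: opaque pink plastic, round, 55 mm across, 92 mm tall, the top 20 mm a fixed cap. Origin: centre of its underside, z up. Starts upright in one of the caddy's cells; which cell varies, and the weight cannot be seen. The full tub weighs 0.35 to 0.37 kg, the other two 0.10 to 0.21 kg.
- tray: small empty stainless tray, fixed, 120 mm (x) by 240 mm (y), 3 mm walls, rolled rim at 21 mm, floor 3 mm above the worktop. Origin: centre of its underside; yaw varies. Room for three tubs in a row along its y (y = -76, 0, +76 mm).
- microwave_front (a point): middle of the foot of the closed microwave's front, which stands upright behind the work, along y: 457 mm wide, 255 mm high; its grip, at the right, stands out a little. Keep the gripper and wrist in front of it.
- fish_tin: bystander: round tin, 86 mm across, 40 mm high, behind at the left; origin at the centre of its underside
- loose_peg: bystander: wooden clothes peg, 72 x 15 x 12 mm, lying between caddy and tray; origin under its middle
- coffee_jar: bystander: glass jar, 64 mm across, 110 mm high, behind at the left; origin at the centre of its underside
- mug: bystander: mug, 83 mm across, 94 mm high, beside the microwave at the right; origin at the centre of its underside
- soy_pot: bystander: small soy pot with a red cap, 62 mm across, 100 mm high, before the mug; origin at the centre of its underside

How it is judged:
By the outcome, as a careful person would: the job done as asked, in the order asked, and still so for the second after the job is handed in, while the arm keeps its last pose, push and grip.
It also fails if it takes over 72 s, if anything falls off the work surface, if the arm or the gripper's body presses on something with over 40 N, if the wrist force passes 120 N, or if a joint passes its speed limit or range.

## Working session

There is one attempt and no reset: what is moved stays moved. The work goes in short steps, Python scripts to look and compute and a tool call to move; the robot and the scene stay as the last step left them, time stands still between calls to the robot, and variables do not carry over. Pictures are saved under pics/ and viewed, at most 10 in all, crops included, and the job is handed in when it is done.

```bash
ls; mkdir -p pics
```

Run:
```python
from cell import robot, camrig, probe_bus
import cv2
s=probe_bus.observe();print(s)
for n in("top","side"):
    c=camrig.read_camera(n);cv2.imwrite(f"pics/{n}0.png",c["image"][:,:,::-1])
    print(n,c["fx"],c["fy"],c["cx"],c["cy"],c["k1"],c["pose"])
```

```text
cell.py
pics
{'time': 0.0, 'qpos': array([-1.28899472e+00,  3.42687589e-01,  1.52501740e+00, -1.89887850e-05,
        1.27540556e+00, -1.45987321e-01]), 'qvel': array([-0.00101996,  0.00072677, -0.00115335, -0.00148269,  0.0011118 ,
        0.00164421]), 'joint_efforts': array([ 1.34039827e-03, -4.31235552e+01, -2.44218367e+01,  7.18832994e-02,
        5.57386153e-02, -1.29070804e-04]), 'tool_pos': array([ 0.21778525, -0.47753991,  0.40406287]), 'tool_rot': array([-3.14008826e+00, -2.02842396e-04,  4.27794312e-01]), 'contact_force': array([-0.03140059, -0.48522014, -0.56653576]), 'torque': array([-0.00223073,  0.02537131,  0.00319438]), 'grip_force': 0.0, 'opening': 0.09158768100229114}
top 403.22336397227 403.22336397227 280.341286367269 217.06174943729354 0.02543801126549224 [[-9.22020965e-04 -9.80623156e-01  1.95901446e-01  3.89860643e-01]
 [-9.99998806e-01  1.14711970e-03  1.03558334e-03 -6.54194573e-02]
 [-1.24023941e-03 -1.95900257e-01 -9.80623042e-01  1.12943044e+00]
 [ 0.00000000e+00  0.00000000e+00  0.00000000e+00  1.00000000e+00]]
side 492.94148159078344 492.94148159078344 276.13155479228504 203.91593074373182 0.008030700371823222 [[-0.91251582 -0.18234617  0.36614855  0.11854739]
 [-0.40825021  0.35035357 -0.84296153  1.01226548]
 [ 0.02542935 -0.91869595 -0.39414604  0.56988542]
 [ 0.          0.          0.          1.        ]]
```

View pics/top0.png

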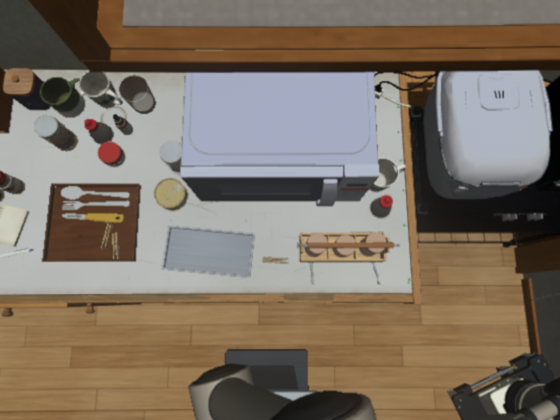

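View pics/side0.png

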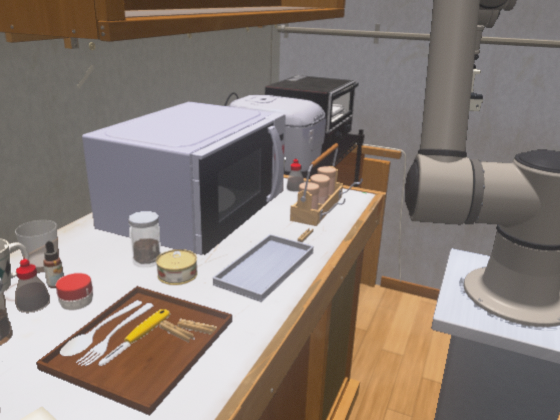

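The top picture shows the caddy around (343,247) with the bar from (298,243) to (398,245) and the catches near (312,282) and (377,282). The tray is at (209,251), the peg at (275,260), and the microwave foot at row ~200. In the side picture the bar is raised above the tubs, around (325,155). I'll zoom in and segment.

Create h.py:
```python
from cell import robot, camrig, probe_bus
import cv2,numpy as np
def ray(c,uv):
    K=np.array([[c["fx"],0,c["cx"]],[0,c["fy"],c["cy"]],[0,0,1]])
    p=cv2.undistortPoints(np.array(uv,float).reshape(-1,1,2),K,np.array([c["k1"],0,0,0.]))[:,0]
    d=np.c_[p,np.ones(len(p))]@c["pose"][:3,:3].T
    return c["pose"][:3,3],d
def on(c,uv,z):
    o,d=ray(c,uv); return o+d*((z-o[2])/d[:,2])[:,None]
def px(c,P):
    P=np.array(P,float).reshape(-1,3);T=np.linalg.inv(c["pose"])
    K=np.array([[c["fx"],0,c["cx"]],[0,c["fy"],c["cy"]],[0,0,1]])
    return cv2.projectPoints(P,cv2.Rodrigues(T[:3,:3])[0],T[:3,3],K,np.array([c["k1"],0,0,0.]))[0][:,0]
```

Run:
```python
from h import *
c=camrig.read_camera("top");im=c["image"]
hsv=cv2.cvtColor(im,cv2.COLOR_RGB2HSV)
for p in [(209,251),(150,285),(285,225),(315,240),(340,252),(370,240),(350,243),(330,259)]: print(p,im[p[1],p[0]],hsv[p[1],p[0]])
crop=im[195:290,285:415][:,:,::-1]
a=cv2.resize(crop,None,fx=6,fy=6,interpolation=cv2.INTER_CUBIC);cv2.imwrite("pics/c1.png",a)
s=camrig.read_camera("side")["image"][130:245,200:350][:,:,::-1]
cv2.imwrite("pics/c2.png",cv2.resize(s,None,fx=5,fy=5,interpolation=cv2.INTER_CUBIC))
```

```text
(209, 251) [144 150 158] [107  23 158]
(150, 285) [182 184 180] [ 45   6 184]
(285, 225) [179 182 178] [ 53   6 182]
(315, 240) [177 151 130] [ 13  68 177]
(340, 252) [162 137 117] [ 13  71 162]
(370, 240) [177 151 129] [ 14  69 177]
(350, 243) [142 104  75] [ 13 120 142]
(330, 259) [179 151 111] [ 18  97 179]
```

View pics/c1.png

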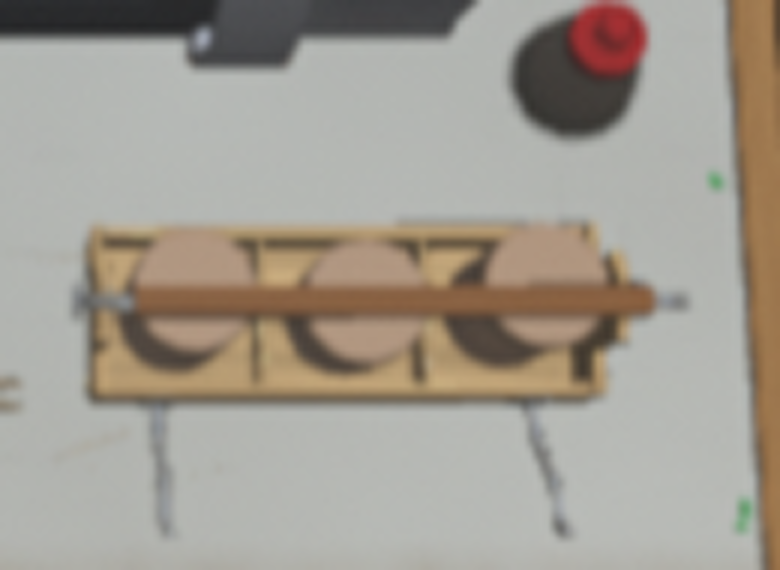

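View pics/c2.png

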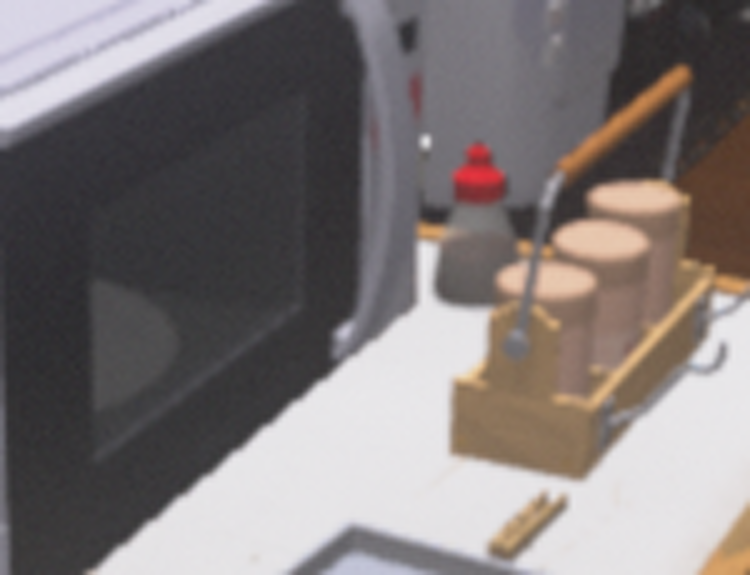

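The zooms show the bar from crop (130,300) to (655,300), i.e. px (306.7,245)–(394.2,245). The tub tops are centred near crop (195,290), (365,302) and (548,285), and the catch tips near (168,533) and (565,530). In the side crop the bar ends are at (562,172) and (688,72).

Run:
```python
from h import *
np.set_printoptions(precision=4,suppress=True)
c=camrig.read_camera("top");s=camrig.read_camera("side");im=c["image"].astype(int)
C=lambda *p:[(285+x/6-.4,195+y/6-.4) for x,y in p]
S=lambda *p:[(200+x/5-.4,130+y/5-.4) for x,y in p]
print("tubs",on(c,C((195,290),(365,302),(548,285)),.098))
print("tubdiam",on(c,C((134,290),(256,290),(305,302),(427,302)),.098))
print("walls z42 front, back",on(c,C((92,385),(604,385),(92,232),(590,227)),.042))
print("front foot",on(c,C((92,402),(600,400)),.0))
print("catch",on(c,C((168,533),(565,530)),.08))
# side tub top centres
print("tubs side",on(s,S((547,281),(601,242),(633,198)),.098))
# bar
for a,b in zip(C((133,300),(655,300)),S((562,168),(685,75))):
    o1,d1=ray(c,[a]);o2,d2=ray(s,[b]);d1=d1[0];d2=d2[0]
    t=np.linalg.lstsq(np.c_[d1,-d2],o2-o1,rcond=None)[0];p,q=o1+t[0]*d1,o2+t[1]*d2;print("bar",p,q)
# tray
m=((im[:,:,2]-im[:,:,0]>6)&(im[:,:,2]<200)).astype(np.uint8);m[:215]=0;m[290:]=0;m[:,:150]=0;m[:,270:]=0
m=cv2.morphologyEx(m,cv2.MORPH_CLOSE,np.ones((5,5)))
ct=max(cv2.findContours(m,0,2)[0],key=cv2.contourArea);r=cv2.minAreaRect(ct);print(r)
q=on(c,cv2.boxPoints(r),.021);print(q,q.mean(0),np.linalg.norm(np.diff(q,axis=0),axis=1))
q=on(c,ct[:,0],.021);R=cv2.minAreaRect(q[:,:2].astype(np.float32));print(R)
print("peg",on(c,[(263,261),(288,260)],.01),"soy cap",on(c,C((608,38)),.1),"microwave foot",on(c,C((0,37),(440,37),(240,67)),0.0))
```

```text
tubs [[ 0.5279 -0.1589  0.098 ]
 [ 0.5227 -0.2316  0.098 ]
 [ 0.53   -0.3101  0.098 ]]
tubdiam [[ 0.5279 -0.1327  0.098 ]
 [ 0.5279 -0.1851  0.098 ]
 [ 0.5227 -0.2059  0.098 ]
 [ 0.5226 -0.2581  0.098 ]]
walls z42 front, back [[ 0.4925 -0.1169  0.042 ]
 [ 0.4924 -0.3462  0.042 ]
 [ 0.562  -0.1177  0.042 ]
 [ 0.5641 -0.3437  0.042 ]]
front foot [[ 0.4885 -0.1188  0.    ]
 [ 0.4894 -0.3549  0.    ]]
catch [[ 0.4257 -0.147   0.08  ]
 [ 0.427  -0.3165  0.08  ]]
tubs side [[ 0.529  -0.1495  0.098 ]
 [ 0.5236 -0.2204  0.098 ]
 [ 0.5319 -0.3001  0.098 ]]
bar [ 0.5143 -0.1276  0.1698] [ 0.5163 -0.127   0.1701]
bar [ 0.5148 -0.3365  0.1654] [ 0.5167 -0.3359  0.1655]
((207.96853637695312, 250.83035278320312), (87.79322814941406, 43.84920883178711), 5.440331935882568)
[[0.4686 0.2582 0.021 ]
 [0.5895 0.2536 0.021 ]
 [0.5657 0.0098 0.021 ]
 [0.4456 0.0196 0.021 ]] [0.5174 0.1353 0.021 ] [0.121  0.245  0.1205]
((0.5172411799430847, 0.13447262346744537), (0.2395268827676773, 0.12071938067674637), 84.42366027832031)
peg [[ 0.4894 -0.0161  0.01  ]
 [ 0.4921 -0.0853  0.01  ]] soy cap [[ 0.6383 -0.3409  0.1   ]] microwave foot [[ 0.6633 -0.0765  0.    ]
 [ 0.663  -0.2874  0.    ]
 [ 0.6484 -0.1913  0.    ]]
```

Caddy: centre about (0.527,-0.232), yaw about 0. The 122 crop px tub diameter gives 52 mm, and the wall, catch and bar measurements agree with the sizes given. Handle angle is about 1.44. Tray: centre (0.517,0.135), yaw about -0.098, measured at 240×121 mm, which matches.

The fingers should close along world x, i.e. tool yaw π/2. First I turn the tool, then translate.

Units first: shifts go in cm and turns go in units of 0.05 rad. So -0.125 rad is -2.5.

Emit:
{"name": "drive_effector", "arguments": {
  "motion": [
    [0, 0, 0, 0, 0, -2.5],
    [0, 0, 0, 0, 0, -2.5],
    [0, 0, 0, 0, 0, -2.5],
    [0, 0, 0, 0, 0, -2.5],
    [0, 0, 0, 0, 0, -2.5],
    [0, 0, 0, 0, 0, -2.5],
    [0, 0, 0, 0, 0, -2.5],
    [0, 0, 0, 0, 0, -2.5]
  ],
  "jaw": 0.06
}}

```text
refused: motion[0]: [0, 0, 0, 0, 0, -2.5] is not of type 'object' (schema: type "object"). Nothing was moved.
```

Wrong form. The message asks for a list of objects, one for each row, so I'll send the same numbers that way.

Emit:
{"name": "drive_effector", "arguments": {
  "motion": [
    {"turn_vec": [0, 0, -2.5]},
    {"turn_vec": [0, 0, -2.5]},
    {"turn_vec": [0, 0, -2.5]},
    {"turn_vec": [0, 0, -2.5]},
    {"turn_vec": [0, 0, -2.5]},
    {"turn_vec": [0, 0, -2.5]},
    {"turn_vec": [0, 0, -2.5]},
    {"turn_vec": [0, 0, -2.5]}
  ],
  "jaw": 0.06
}}

```text
time: 0.97
tool_pos: [0.2178, -0.4777, 0.4047]
tool_rot: [-3.142, -0.0, 1.434]
contact_force: [-1.1, -0.2, -0.5]
opening: 0.06
grip_force: 0.0
```

Emit:
{"name": "drive_effector", "arguments": {
  "motion": [
    {"turn_vec": [0, 0, -1.43]},
    {"turn_vec": [0, 0, -1.43]},
    {"trans": [2.4, 3, 0]},
    {"trans": [2.4, 3, 0]},
    {"trans": [2.4, 3, 0]},
    {"trans": [2.4, 3, 0]},
    {"trans": [2.4, 3, 0]}
  ]
}}

```text
time: 1.55
tool_pos: [0.3689, -0.3564, 0.4048]
tool_rot: [3.141, 0.0, 1.57]
contact_force: [0.8, -0.6, -0.3]
opening: 0.0599
grip_force: 0.0
```

Emit:
{"name": "drive_effector", "arguments": {
  "motion": [
    {"trans": [2.4, 3, 0]},
    {"trans": [2.4, 3, 0]},
    {"trans": [2.4, 3, 0]},
    {"trans": [2.4, 3, 0]},
    {"trans": [2.4, 3, 0]},
    {}
  ]
}}

```text
time: 2.05
tool_pos: [0.5217, -0.2333, 0.4044]
tool_rot: [3.139, -0.002, 1.576]
contact_force: [-1.4, 0.4, -0.2]
opening: 0.0597
grip_force: 0.0
```

In the tool's units: -0.006 m is -0.6, 0.026 m is 2.6.

Emit:
{"name": "drive_effector", "arguments": {
  "motion": [
    {"trans": [0, -0.6, 0]},
    {"trans": [0, 0, 2.6]},
    {"trans": [0, 0, 2.6]},
    {"trans": [0, 0, 2.6]},
    {}
  ]
}}

```text
time: 2.47
tool_pos: [0.5094, -0.238, 0.3221]
tool_rot: [-3.133, -0.005, 1.569]
contact_force: [-1.2, 1.9, -1.3]
opening: 0.06
grip_force: 0.0
```

Emit:
{"name": "drive_effector", "arguments": {
  "motion": [
    {},
    {},
    {},
    {},
    {},
    {}
  ],
  "jaw": 0.0,
  "grip_n": 20
}}

```text
time: 2.97
tool_pos: [0.5119, -0.2377, 0.3275]
tool_rot: [3.14, 0.001, 1.571]
contact_force: [-0.2, 0.2, -0.4]
opening: 0.0247
grip_force: 0.0
```

Emit:
{"name": "drive_effector", "arguments": {
  "motion": [
    {},
    {},
    {},
    {}
  ]
}}

```text
time: 3.3
tool_pos: [0.5121, -0.2377, 0.327]
tool_rot: [3.141, 0.0, 1.571]
contact_force: [2.1, -0.8, 1.2]
opening: 0.0125
grip_force: 20.0
```

In the tool's units: -0.012 m is -1.2, -0.011 m is -1.1.

Emit:
{"name": "drive_effector", "arguments": {
  "motion": [
    {"trans": [0, -1.2, 0.3]},
    {"trans": [0, -1.2, 0.5]},
    {"trans": [0, -1.1, 0.6]},
    {"trans": [0, -1, 0.8]},
    {"trans": [0, -0.9, 0.9]},
    {}
  ]
}}

```text
time: 3.8
tool_pos: [0.457, -0.2377, 0.2948]
tool_rot: [-3.141, -0.0, 1.57]
contact_force: [1.4, -1.6, -3.8]
opening: 0.0119
grip_force: 20.0
```

Emit:
{"name": "drive_effector", "arguments": {
  "motion": [
    {"trans": [0, -0.75, 1]},
    {"trans": [0, -0.6, 1.1]},
    {"trans": [0, -0.4, 1.2]},
    {"trans": [0, -0.25, 1.2]},
    {"trans": [0, -0.1, 1.25]},
    {"trans": [0, 0, 0.3]},
    {}
  ]
}}

```text
time: 4.38
tool_pos: [0.4371, -0.2377, 0.2354]
tool_rot: [-3.141, -0.0, 1.571]
contact_force: [1.1, 0.3, -2.6]
opening: 0.0122
grip_force: 20.0
```

Emit:
{"name": "drive_effector", "arguments": {
  "motion": [
    {"trans": [0, 0, 0.3]},
    {"trans": [0, 0, 0.3]},
    {},
    {}
  ]
}}

```text
time: 4.72
tool_pos: [0.437, -0.2381, 0.2316]
tool_rot: [3.141, 0.002, 1.571]
contact_force: [-5.9, 0.8, 19.8]
opening: 0.012
grip_force: 20.0
```

Emit:
{"name": "drive_effector", "arguments": {
  "motion": [
    {"trans": [0, 0, 0.3]},
    {"trans": [0, 0, 0.2]},
    {},
    {}
  ]
}}

```text
time: 5.05
tool_pos: [0.437, -0.2384, 0.2272]
tool_rot: [3.141, 0.003, 1.572]
contact_force: [-8.6, 0.1, 26.4]
opening: 0.0123
grip_force: 20.0
```

Emit:
{"name": "drive_effector", "arguments": {
  "motion": [
    {},
    {},
    {},
    {}
  ],
  "jaw": 0.04
}}

```text
time: 5.38
tool_pos: [0.4369, -0.2376, 0.2241]
tool_rot: [-3.141, -0.0, 1.571]
contact_force: [-0.1, 0.3, 0.2]
opening: 0.0343
grip_force: 0.0
```

Emit:
{"name": "drive_effector", "arguments": {
  "motion": [
    {"trans": [0, 0, -1.5]},
    {"trans": [0, 0, -3.5]},
    {"trans": [0, 0, -4]},
    {"trans": [0, 0, -4]},
    {"trans": [-3.5, 0, 0]},
    {"trans": [-3.5, 0, 0]},
    {"trans": [-3.5, 0, 0]},
    {}
  ]
}}

```text
time: 6.05
tool_pos: [0.4365, -0.3476, 0.3541]
tool_rot: [3.141, 0.003, 1.568]
contact_force: [-0.8, 1.0, -0.1]
opening: 0.0397
grip_force: 0.0
```

Run:
```python
from h import *
for n,(x,y,w,h) in {"top":(285,195,130,95),"side":(250,130,110,95)}.items():
    a=camrig.read_camera(n)["image"][y:y+h,x:x+w,::-1]
    globals()[n]=cv2.resize(a,(390,290) if n=="top" else (390,290),interpolation=cv2.INTER_CUBIC)
cv2.imwrite("pics/d1.png",np.hstack([top,side]))
```

```text
(no output)
```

View pics/d1.png

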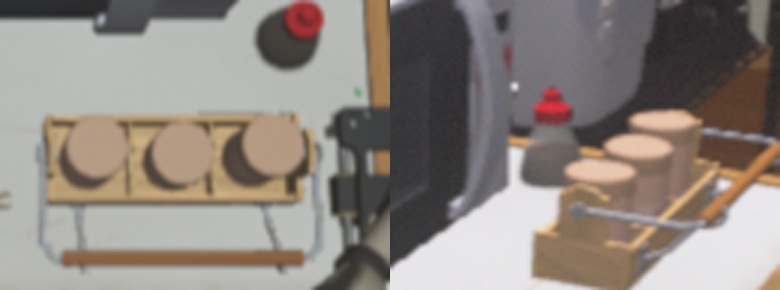

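The handle lies level in the catches, with the bar at crop (183,257). The tub tops are unobstructed at crop (97,147), (182,152) and (272,145). Next I fit them precisely.

Run:
```python
from h import *
np.set_printoptions(precision=4,suppress=True)
c=camrig.read_camera("top");im=c["image"];h=cv2.cvtColor(cv2.GaussianBlur(im,(3,3),0),cv2.COLOR_RGB2HSV).astype(int)
m=((h[...,2]>155)&(h[...,1]>45)&(h[...,1]<85)&(h[...,0]<22)).astype(np.uint8);m[:225]=0;m[265:]=0;m[:,:298]=0;m[:,390:]=0
m=cv2.morphologyEx(m,cv2.MORPH_OPEN,np.ones((3,3)))
for k in cv2.findContours(m,0,1)[0]:
    if cv2.contourArea(k)>80:
        (u,v),r=cv2.minEnclosingCircle(k);M=cv2.moments(k)
        print((u,v),r,M["m10"]/M["m00"],M["m01"]/M["m00"],on(c,[(u,v),(M["m10"]/M["m00"],M["m01"]/M["m00"])],.098))
print("bar",on(c,[(285+183/3-.3,195+257/3.05-.3)],.082), "catch mid expected .437,-.232")
```

```text
(345.6428527832031, 244.64285278320312) 10.321967124938965 345.88652482269504 244.43912529550826 [[ 0.5234 -0.2321  0.098 ]
 [ 0.5239 -0.2328  0.098 ]]
(376.5, 240.61111450195312) 10.68556022644043 376.00478755236384 241.51406343506878 [[ 0.5338 -0.3118  0.098 ]
 [ 0.5315 -0.3104  0.098 ]]
(317.0, 242.0) 10.816754341125488 317.29855072463766 242.11768115942027 [[ 0.5303 -0.1587  0.098 ]
 [ 0.53   -0.1595  0.098 ]]
bar [[ 0.4369 -0.2319  0.082 ]] catch mid expected .437,-.232
```

In the tool's units: 0.04 m is 4, 0.039 m is 3.9.

Emit:
{"name": "drive_effector", "arguments": {
  "motion": [
    {"trans": [1.2, 3.2, 0]},
    {"trans": [1.2, 3.2, 0]},
    {"trans": [1.25, 3, 0]},
    {},
    {"trans": [0, 0, 4]},
    {"trans": [0, 0, 4]},
    {"trans": [0, 0, 3.9]},
    {}
  ],
  "jaw": 0.08
}}

```text
time: 6.87
tool_pos: [0.5286, -0.3031, 0.2275]
tool_rot: [-3.129, -0.009, 1.572]
contact_force: [-1.6, 2.2, 0.3]
opening: 0.0795
grip_force: 0.0
```

Run:
```python
from h import *
f=[]
for i in range(10): camrig.read_camera("top");f.append(probe_bus.observe()["contact_force"])
print(np.mean(f,0),np.std(f,0),probe_bus.observe()["tool_pos"])
```

```text
[ 0.03185045 -0.09860017  0.34018456] [0.40614918 0.50753428 0.65491101] [ 0.53098619 -0.30635915  0.23662106]
```

Emit:
{"name": "drive_effector", "arguments": {
  "motion": [
    {"trans": [-0.45, 0, 0]},
    {},
    {},
    {},
    {},
    {}
  ],
  "jaw": 0.0,
  "grip_n": 20
}}

```text
time: 7.87
tool_pos: [0.5309, -0.3107, 0.2351]
tool_rot: [3.142, 0.0, 1.571]
contact_force: [-0.1, -0.7, -0.2]
opening: 0.0535
grip_force: 20.0
```

Emit:
{"name": "drive_effector", "arguments": {
  "motion": [
    {},
    {},
    {"trans": [0, 0, -2]},
    {"trans": [0, 0, -3]},
    {"trans": [0, 0, -3]},
    {"trans": [0, 0, -3]},
    {"trans": [0, 0, -2]},
    {}
  ]
}}

```text
time: 8.53
tool_pos: [0.5313, -0.3109, 0.3698]
tool_rot: [3.135, 0.005, 1.571]
contact_force: [1.2, -0.6, -3.0]
opening: 0.0532
grip_force: 20.0
```

Create w.py:
```python
from h import *
f=[]
for i in range(16):
    camrig.read_camera("top")
    if i>3:f.append(probe_bus.observe()["contact_force"])
s=probe_bus.observe();print(np.mean(f,0),np.std(f,0),s["tool_pos"],s["opening"],s["grip_force"],s["time"])
```

```bash
python3 w.py
```

```text
[-0.00643868  0.09773918 -3.75432517] [0.40248609 0.57897528 0.37595327] [ 0.53081069 -0.31070658  0.3652377 ] 0.053422179782216354 19.99964462884236 9.3333
```

It weighs about 3.7–4 N, so this is the full tub. I put it back in its cell and fetch the others first.

In the tool's units: 0.035 m is 3.5, 0.03 m is 3.

Emit:
{"name": "drive_effector", "arguments": {
  "motion": [
    {"trans": [0, 0, 3]},
    {"trans": [0, 0, 3.5]},
    {"trans": [0, 0, 3]},
    {"trans": [0, 0, 2]},
    {"trans": [0, 0, 1]},
    {"trans": [0, 0, 0.4]},
    {},
    {}
  ]
}}

```text
time: 10.0
tool_pos: [0.5314, -0.3111, 0.2376]
tool_rot: [3.139, 0.002, 1.571]
contact_force: [-0.1, 0.1, -1.8]
opening: 0.0533
grip_force: 20.0
```

Emit:
{"name": "drive_effector", "arguments": {
  "motion": [
    {},
    {},
    {},
    {}
  ],
  "jaw": 0.08
}}

```text
time: 10.33
tool_pos: [0.5311, -0.3109, 0.2372]
tool_rot: [3.14, 0.001, 1.571]
contact_force: [0.7, -0.2, 0.5]
opening: 0.0752
grip_force: 0.0
```

Emit:
{"name": "drive_effector", "arguments": {
  "motion": [
    {"trans": [0, 0, -3]},
    {"trans": [0, 0, -4]},
    {"trans": [0, 0, -3]},
    {"trans": [2.6, -0.2, 0]},
    {"trans": [2.6, -0.2, 0]},
    {"trans": [2.6, -0.3, 0]},
    {},
    {}
  ]
}}

```text
time: 11.0
tool_pos: [0.5239, -0.2316, 0.337]
tool_rot: [3.141, 0.001, 1.573]
contact_force: [-0.4, 0.0, 0.2]
opening: 0.0802
grip_force: 0.0
```

In the tool's units: 0.035 m is 3.5, 0.031 m is 3.1.

Emit:
{"name": "drive_effector", "arguments": {
  "motion": [
    {"trans": [0, 0, 3.5]},
    {"trans": [0, 0, 3.5]},
    {"trans": [0, 0, 3.1]},
    {},
    {}
  ]
}}

```text
time: 11.42
tool_pos: [0.5237, -0.2334, 0.2344]
tool_rot: [-3.139, -0.001, 1.57]
contact_force: [0.2, 0.1, 0.9]
opening: 0.08
grip_force: 0.0
```

Emit:
{"name": "drive_effector", "arguments": {
  "motion": [
    {},
    {},
    {},
    {},
    {},
    {},
    {},
    {}
  ],
  "jaw": 0.0,
  "grip_n": 20
}}

```text
time: 12.08
tool_pos: [0.5242, -0.2329, 0.2365]
tool_rot: [3.139, 0.001, 1.571]
contact_force: [0.6, 0.3, 6.4]
opening: 0.0535
grip_force: 20.0
```

Emit:
{"name": "drive_effector", "arguments": {
  "motion": [
    {"trans": [0, 0, -2]},
    {"trans": [0, 0, -3]},
    {"trans": [0, 0, -3]},
    {"trans": [0, 0, -3]},
    {"trans": [0, 0, -2]},
    {}
  ]
}}

```text
time: 12.58
tool_pos: [0.5244, -0.2329, 0.3699]
tool_rot: [3.135, 0.004, 1.571]
contact_force: [-0.7, -0.5, -1.0]
opening: 0.0535
grip_force: 20.0
```

```bash
python3 w.py
```

```text
[-0.14076884  0.12197711 -1.86967291] [0.51563793 0.40344004 0.43089877] [ 0.52384509 -0.23267017  0.3652089 ] 0.053306381729237046 19.999815261625145 13.3833
```

About 1.9 N, so it is light. It goes to the far tray slot (0.524, 0.205).

Emit:
{"name": "drive_effector", "arguments": {
  "motion": [
    {"trans": [3, 0, 0]},
    {"trans": [4, 0, 0]},
    {"trans": [4, 0, 0]},
    {"trans": [4, 0, 0]},
    {"trans": [4, 0, 0]},
    {"trans": [4, 0, 0]}
  ]
}}

```text
time: 13.88
tool_pos: [0.5234, -0.0009, 0.3655]
tool_rot: [3.141, 0.0, 1.57]
contact_force: [1.8, 0.3, -1.5]
opening: 0.0536
grip_force: 20.0
```

Emit:
{"name": "drive_effector", "arguments": {
  "motion": [
    {"trans": [4, 0, 0]},
    {"trans": [4, 0, 0]},
    {"trans": [4, 0, 0]},
    {"trans": [4, 0, 0]},
    {"trans": [3, 0, 0]},
    {"trans": [1.8, 0, 0]},
    {},
    {}
  ]
}}

```text
time: 14.55
tool_pos: [0.5236, 0.2062, 0.3651]
tool_rot: [-3.142, 0.0, 1.573]
contact_force: [0.4, -0.9, -2.1]
opening: 0.0537
grip_force: 20.0
```

Emit:
{"name": "drive_effector", "arguments": {
  "motion": [
    {"trans": [0, 0, 3]},
    {"trans": [0, 0, 3.5]},
    {"trans": [0, 0, 3]},
    {"trans": [0, 0, 2]},
    {"trans": [0, 0, 1]},
    {"trans": [0, 0, 0.3]},
    {"trans": [0, 0, 0.2]},
    {}
  ]
}}

```text
time: 15.22
tool_pos: [0.5244, 0.2049, 0.2362]
tool_rot: [3.14, -0.0, 1.57]
contact_force: [-0.8, -0.8, -1.4]
opening: 0.0537
grip_force: 20.0
```

Emit:
{"name": "drive_effector", "arguments": {
  "motion": [
    {},
    {}
  ]
}}

```text
time: 15.38
tool_pos: [0.5242, 0.2053, 0.2365]
tool_rot: [3.139, -0.001, 1.571]
contact_force: [0.2, -0.1, -2.1]
opening: 0.0536
grip_force: 20.0
```

Emit:
{"name": "drive_effector", "arguments": {
  "motion": [
    {"trans": [0, 0, 0.2]},
    {"trans": [0, 0, 0.15]},
    {},
    {}
  ]
}}

```text
time: 15.72
tool_pos: [0.5242, 0.2054, 0.2335]
tool_rot: [3.139, -0.0, 1.571]
contact_force: [-1.7, -1.0, 8.6]
opening: 0.0536
grip_force: 20.0
```

Emit:
{"name": "drive_effector", "arguments": {
  "motion": [
    {},
    {},
    {},
    {}
  ],
  "jaw": 0.075
}}

```text
time: 16.05
tool_pos: [0.5238, 0.2053, 0.2317]
tool_rot: [3.142, 0.0, 1.571]
contact_force: [-0.5, -0.1, -1.1]
opening: 0.0736
grip_force: 0.0
```

Emit:
{"name": "drive_effector", "arguments": {
  "motion": [
    {"trans": [0, 0, -3]},
    {"trans": [0, 0, -4]},
    {"trans": [0, 0, -4]},
    {"trans": [-4, 0, 0]},
    {"trans": [-4, 0, 0]},
    {"trans": [-4, 0, 0]},
    {"trans": [-4, 0, 0]},
    {"trans": [-4, 0, 0]}
  ]
}}

```text
time: 16.72
tool_pos: [0.5234, 0.0037, 0.3418]
tool_rot: [3.141, 0.0, 1.571]
contact_force: [0.2, 0.1, -0.3]
opening: 0.075
grip_force: 0.0
```

Emit:
{"name": "drive_effector", "arguments": {
  "motion": [
    {"trans": [-4, 0, 0]},
    {"trans": [-4, 0.2, 0]},
    {"trans": [-4, 0.4, 0]},
    {"trans": [-3.5, 0, 0]},
    {"trans": [-1, 0, 0]},
    {},
    {}
  ]
}}

```text
time: 17.3
tool_pos: [0.5297, -0.1595, 0.3413]
tool_rot: [-3.141, -0.001, 1.57]
contact_force: [-0.7, 0.7, 0.7]
opening: 0.0749
grip_force: 0.0
```

In the tool's units: 0.035 m is 3.5.

Emit:
{"name": "drive_effector", "arguments": {
  "motion": [
    {"trans": [0, 0, 3.5]},
    {"trans": [0, 0, 3.5]},
    {"trans": [0, 0, 3.5]},
    {},
    {}
  ]
}}

```text
time: 17.72
tool_pos: [0.5297, -0.1578, 0.2359]
tool_rot: [-3.138, -0.002, 1.573]
contact_force: [0.7, -0.9, 1.0]
opening: 0.075
grip_force: 0.0
```

Emit:
{"name": "drive_effector", "arguments": {
  "motion": [
    {},
    {},
    {},
    {},
    {},
    {},
    {},
    {}
  ],
  "jaw": 0.0,
  "grip_n": 20
}}

```text
time: 18.38
tool_pos: [0.5303, -0.1599, 0.2385]
tool_rot: [3.138, 0.001, 1.571]
contact_force: [-1.6, 1.1, 7.5]
opening: 0.0534
grip_force: 20.0
```

Emit:
{"name": "drive_effector", "arguments": {
  "motion": [
    {"trans": [0, 0, -2]},
    {"trans": [0, 0, -3]},
    {"trans": [0, 0, -3]},
    {"trans": [0, 0, -3]},
    {"trans": [0, 0, -2]},
    {}
  ]
}}

```text
time: 18.88
tool_pos: [0.5305, -0.1601, 0.3721]
tool_rot: [3.132, 0.004, 1.571]
contact_force: [1.2, -1.3, -0.6]
opening: 0.054
grip_force: 20.0
```

```bash
python3 w.py
```

```text
[ 0.24154783  0.16227797 -1.17978147] [0.49545076 0.4704925  0.4922128 ] [ 0.52983214 -0.15968836  0.36667619] 0.05367784091380995 19.98801450052042 19.6833
```

In the tool's units: 0.04 m is 4, 0.035 m is 3.5.

Emit:
{"name": "drive_effector", "arguments": {
  "motion": [
    {"trans": [3.5, -0.4, 0]},
    {"trans": [4, -0.4, 0]},
    {"trans": [4, -0.4, 0]},
    {"trans": [4, -0.4, 0]},
    {"trans": [4, -0.4, 0]},
    {"trans": [3, 0, 0]},
    {},
    {}
  ]
}}

```text
time: 20.35
tool_pos: [0.5096, 0.0667, 0.3669]
tool_rot: [3.141, 0.0, 1.574]
contact_force: [0.3, -0.0, -1.5]
opening: 0.0538
grip_force: 20.0
```

Emit:
{"name": "drive_effector", "arguments": {
  "motion": [
    {"trans": [0, 0, 3]},
    {"trans": [0, 0, 3.5]},
    {"trans": [0, 0, 3]},
    {"trans": [0, 0, 2]},
    {"trans": [0, 0, 1.1]},
    {"trans": [0, 0, 0.3]},
    {"trans": [0, 0, 0.3]},
    {}
  ]
}}

```text
time: 21.02
tool_pos: [0.5099, 0.0643, 0.2357]
tool_rot: [-3.141, 0.0, 1.57]
contact_force: [-0.4, 0.1, -1.1]
opening: 0.0536
grip_force: 20.0
```

Emit:
{"name": "drive_effector", "arguments": {
  "motion": [
    {},
    {}
  ]
}}

```text
time: 21.18
tool_pos: [0.5103, 0.0645, 0.2355]
tool_rot: [3.14, 0.0, 1.57]
contact_force: [-0.3, 0.3, 1.6]
opening: 0.0534
grip_force: 20.0
```

In the tool's units: 0.001 m is 0.1.

Emit:
{"name": "drive_effector", "arguments": {
  "motion": [
    {"trans": [0, 0, 0.1]},
    {}
  ]
}}

```text
time: 21.35
tool_pos: [0.5104, 0.0648, 0.2354]
tool_rot: [3.139, 0.001, 1.571]
contact_force: [-2.8, -0.9, 11.7]
opening: 0.0538
grip_force: 20.0
```

Emit:
{"name": "drive_effector", "arguments": {
  "motion": [
    {},
    {},
    {},
    {}
  ],
  "jaw": 0.075
}}

```text
time: 21.68
tool_pos: [0.5099, 0.0652, 0.2336]
tool_rot: [3.142, 0.0, 1.571]
contact_force: [-0.4, -0.2, -0.0]
opening: 0.0735
grip_force: 0.0
```

Emit:
{"name": "drive_effector", "arguments": {
  "motion": [
    {"trans": [0, 0, -3]},
    {"trans": [0, 0, -4]},
    {"trans": [0, 0, -4]},
    {"trans": [-4, 0.4, 0]},
    {"trans": [-4, 0.4, 0]},
    {"trans": [-4, 0.4, 0]},
    {"trans": [-4, 0.4, 0]},
    {"trans": [-4, 0.5, 0]}
  ]
}}

```text
time: 22.35
tool_pos: [0.5306, -0.1364, 0.3438]
tool_rot: [3.142, 0.0, 1.571]
contact_force: [1.1, -0.4, -0.7]
opening: 0.0749
grip_force: 0.0
```

Emit:
{"name": "drive_effector", "arguments": {
  "motion": [
    {"trans": [-4, 0, 0]},
    {"trans": [-4, 0, 0]},
    {"trans": [-4, 0, 0]},
    {"trans": [-3.5, 0, 0]},
    {"trans": [-2, 0, 0]},
    {},
    {}
  ]
}}

```text
time: 22.93
tool_pos: [0.5305, -0.3106, 0.343]
tool_rot: [-3.141, -0.001, 1.569]
contact_force: [-0.2, 0.6, -0.5]
opening: 0.0753
grip_force: 0.0
```

Run:
```python
from h import *
np.set_printoptions(precision=4,suppress=True)
a=[]
for n,(x,y,w,h) in {"top":(155,190,130,100),"side":(195,210,130,100)}.items():
    a.append(cv2.resize(camrig.read_camera(n)["image"][y:y+h,x:x+w,::-1],(390,300),interpolation=cv2.INTER_CUBIC))
cv2.imwrite("pics/e1.png",np.hstack(a));print(probe_bus.observe()["tool_pos"])
```

```text
[ 0.5309 -0.3088  0.3434]
```

View pics/e1.png

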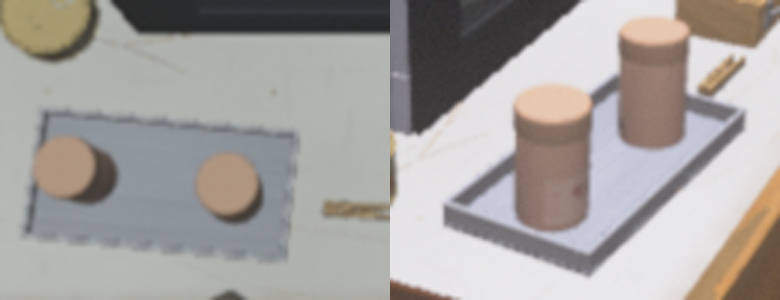

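Both light tubs stand upright inside the tray, with tops at crop (65,167) and (228,185). Now I pick up the full one, with the pad line on its centre.

Emit:
{"name": "drive_effector", "arguments": {
  "motion": [
    {"trans": [-0.2, 0, 3.5]},
    {"trans": [0, 0, 3.6]},
    {"trans": [0, 0, 3.6]},
    {},
    {}
  ]
}}

```text
time: 23.45
tool_pos: [0.5309, -0.3102, 0.2358]
tool_rot: [-3.138, -0.003, 1.572]
contact_force: [1.1, -0.4, 0.6]
opening: 0.0747
grip_force: 0.0
```

Emit:
{"name": "drive_effector", "arguments": {
  "motion": [
    {},
    {},
    {},
    {},
    {},
    {},
    {},
    {}
  ],
  "jaw": 0.0,
  "grip_n": 20
}}

```text
time: 24.12
tool_pos: [0.5314, -0.312, 0.2388]
tool_rot: [3.138, 0.002, 1.571]
contact_force: [0.5, 0.5, 7.8]
opening: 0.0531
grip_force: 20.0
```

Emit:
{"name": "drive_effector", "arguments": {
  "motion": [
    {"trans": [0, 0, -2]},
    {"trans": [0, 0, -3]},
    {"trans": [0, 0, -3]},
    {"trans": [0, 0, -3]},
    {"trans": [0, 0, -3]},
    {"trans": [0, -1, -3]},
    {"trans": [0, -1, -2]},
    {}
  ]
}}

```text
time: 24.78
tool_pos: [0.5099, -0.3119, 0.4318]
tool_rot: [3.136, 0.005, 1.57]
contact_force: [0.7, -0.3, -3.9]
opening: 0.0531
grip_force: 20.0
```

```bash
python3 w.py
```

```text
[ 0.13377635  0.16286126 -3.58365552] [0.51054711 0.49254885 0.59003105] [ 0.51083966 -0.31168271  0.42675155] 0.0532240208619408 19.999654715065844 25.5833
```

In the tool's units: -0.004 m is -0.4.

Emit:
{"name": "drive_effector", "arguments": {
  "motion": [
    {"trans": [0, 0, -0.4]},
    {},
    {},
    {},
    {},
    {}
  ]
}}

```text
time: 26.08
tool_pos: [0.5108, -0.3117, 0.4307]
tool_rot: [-3.142, 0.0, 1.571]
contact_force: [-0.2, 0.1, -3.3]
opening: 0.0534
grip_force: 20.0
```

Run:
```python
from h import *
a=[camrig.read_camera(n)["image"][100:300,155:430,::-1] for n in ("top","side")]
cv2.imwrite("pics/f1.png",cv2.resize(np.hstack(a),(790,290),interpolation=cv2.INTER_CUBIC))
```

```text
(no output)
```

View pics/f1.png

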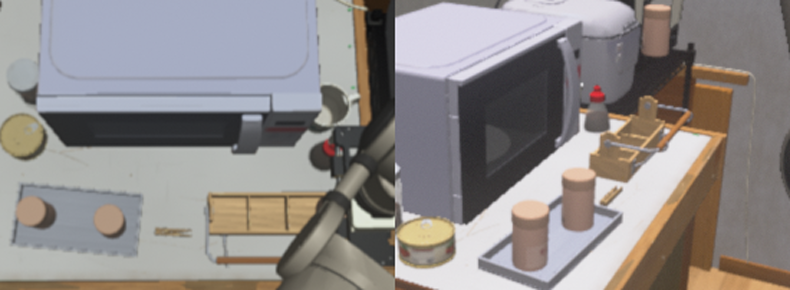

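The handle is still folded and the caddy is empty. Both light tubs are upright in the tray, the heavy one hangs upright at (655,30), and the bystanders are where they were.

```bash
python3 -c "
from cell import robot, camrig, probe_bus
print(robot.hand_in())"
```

```text
the job is handed in; nothing more can be done
None
```

I handed the job in at about 26 s: the handle is folded into its catches, the two lighter tubs stand upright on the tray, and the gripper holds the heaviest one (about 3.6 N) upright, its underside about 20 cm above the worktop.

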